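# Take the low battery pack from between two tall ones to the test cradle

### The arm

A 6-joint arm with a two-finger parallel gripper is mounted at the origin on the work surface. World frame = base frame: x ahead of the robot, y to its left, z up, the work surface at z = 0. Lengths are in m, angles in degrees, forces in N, time in s.
With the tool pointing down it reaches from about 0.325 to 0.85 m from the base axis. Payload 15.5 kg.
Tool frame: the origin (TCP) lies midway between the tips of the shut fingers; the grasp point (between the pads) lies 19 mm behind it; y points along the fingers, x is the direction in which the jaws open and shut, and the axes are right-handed (so a half turn about y gives the same grasp; the last joint's range is limited). The gripper opens to 91 mm and grips with 3 to 60 N. Pads are 32 mm wide; open, the fingers measure 118 mm over their backs; the gripper's body (76 mm by 178 mm) begins 60 mm behind the grasp point.
Start: joints at [-71.878, 28.281, 77.091, -0, 74.628, -5.472], TCP at [0.25, -0.573, 0.214] pointing down, gripper open.
Joint ranges: [-166.48, 166.48], [-47.26, 123.95], [12.59, 153.08], [-70.14, 250.14], [6.76, 159.57], [-176.63, 176.63]. Speed limits (degrees/s): [108.29, 108.29, 147.25, 172.46, 172.46, 172.46].

### API

Orientations are given as a 3x3 rotation matrix whose columns are the frame's x, y, z axes.
In Python, from bench import ctrl gives the robot as it stands. The module is installed in compiled form; this text tells all that it offers. Calls block until the motion is done:
- ctrl.goto(position, orientation): joint-space move of the TCP to a pose.
- ctrl.move_l(position, vel=0.15, ori=None, contact_N=None): straight line of the TCP; ori=None keeps the orientation; vel is the mean speed in m/s. With contact_N (N) it stops when the force on the tool has changed by that much, and returns True; else False.
- ctrl.movej(angles): joint-space move.
- ctrl.command_gripper(opening): opening from 0.0 (shut) to 1.0 (fully open); the grip force is fixed at half the most; returns when the fingers have stopped.
- ctrl.sleep(seconds).
- ctrl.ik(position, orientation): joint angles nearest the present ones, or None.
- ctrl.read_camera(name): name is "scene" or "top" or "wrist"; returns the picture (400x640x3 uint8, blue, green, red); there is no depth.
- ctrl.camera_params(name): a dict with "fx", "fy", "cx", "cy" (pixels), "D" ([k1, k2, p1, p2, k3] as OpenCV has them; the pictures are not rectified), "pose" (4x4, takes a point from camera to world coordinates); the wrist camera has in their place "T_tool_cam" (4x4, takes a point from camera to tool coordinates, whose origin is the TCP and whose axes are the tool frame's). Camera axes: x right, y up, looking along -z (the intrinsics and any distortion apply to the point x, -y, -z); pixel columns grow to the right and rows downward; lengths in m; the calibration is good to about 2 mm. A picture is of the moment at which its call begins: read the wrist's pose just before it. camera_params takes no time and is no camera call.
A pose or a line that the arm cannot do raises ctrl.MotionError and nothing moves.
- ctrl.sign_off(): hands the job in, once; it reports no verdict.
Readings, each from a call of its own:
- ctrl.current_t(): time.
- ctrl.current_q(): joint angles.
- ctrl.current_dq(): joint speeds.
- ctrl.current_effort(): joint torques, N m.
- ctrl.current_tool_pos(): TCP position.
- ctrl.current_eef_rot(): TCP orientation.
- ctrl.current_contact_force(): force on the tool from outside, world axes, zero at the start.
- ctrl.current_wrist_torque(): the same for the moment, N m.
- ctrl.current_grip_width(): opening from 0.0 (shut) to 1.0 (fully open).
Only numpy, scipy, OpenCV 4.12 (cv2) and the standard library are available. Lean on these libraries where they do the work, as an engineer would, in place of code of your own. Each camera call takes 0.05 s, during which the arm holds its last target.

### The job

The low green battery pack on the storage stand is wedged in between the tall blue and orange ones: first move both tall packs out and stand them upright on the cork mat, then set the green pack level in the test cradle, between its two end blocks, and finally stand the blue pack back on the blue pad and the orange pack on the orange pad, centred and square. Set every pack down gently, never tip or drop one, and leave the multimeter and the mouse where they are.

Things in the scene. Friction and masses are not known exactly. Their poses are not given: they have to be found in the camera images.
- blue_pack: blue battery pack, a loose upright block 105 (its x) by 36 (its y) by 100 mm tall, about 0.3 to 0.6 kg, black foam strip on each end. Origin: centre of its underside; z up. At the start it stands on the blue pad, with a gap of about 8 mm to the low green pack that stands between it and the orange pack; there are 56 mm between the facing sides of the two tall packs. Its upper half rises clear of the green pack, so it can be gripped across its 36 mm near the top.
- orange_pack: orange battery pack, a loose upright block 105 (its x) by 36 (its y) by 100 mm tall, about 0.3 to 0.6 kg, black foam strip on each end. Origin: centre of its underside; z up. At the start it stands on the orange pad, with a gap of about 8 mm to the low green pack that stands between it and the blue pack; there are 56 mm between the facing sides of the two tall packs. Its upper half rises clear of the green pack, so it can be gripped across its 36 mm near the top.
- green_pack: low green battery pack, a loose block 105 (its x) by 40 (its y) by 42 mm tall, about 0.2 to 0.4 kg. Origin: centre of its underside; z up. At the start it stands in the middle of the mid-grey storage stand (170 by 170 mm) on a black pad, underside 13 mm above the table, parallel to the tall packs on either side; it can be gripped across its 40 mm only when both are gone.
- blue_pad: blue pad, fixed on the mid-grey storage stand, 150 (its x) by 42 (its y) by 3 mm thick, showing beyond both ends of the pack standing on it. Origin: centre of its underside, its top 3 mm higher (13 mm above the table). The two coloured pads are parallel, centres 94 mm apart along their y.
- orange_pad: orange pad, fixed on the mid-grey storage stand, 150 (its x) by 42 (its y) by 3 mm thick, showing beyond both ends of the pack standing on it. Origin: centre of its underside, its top 3 mm higher (13 mm above the table). The two coloured pads are parallel, centres 94 mm apart along their y.
- mat: brown cork parking mat, fixed flat on the table, 200 (its x) by 230 (its y) by 4 mm thick. Origin: centre of its underside; its top is 4 mm higher. Room for both tall packs side by side along its y.
- cradle: test cradle, fixed mid-grey base 190 (its x) by 110 (its y) by 20 mm high with a white patch in the middle of its top, on which the pack goes lengthwise along x, either way round. Origin: centre of its underside; the seat is 20 mm higher. A red and a dark grey end block (18 by 46 mm, rising 30 mm above the seat) stand at its x ends, 129 mm apart inside, so the pack has 12 mm to spare at each end; the long sides are open for the fingers.
- multimeter: dark grey hand multimeter with dial and display, loose bystander, 75 (x) by 150 (y) by 45 mm high. Origin: centre of its underside. Leave it alone.
- mouse: light grey computer mouse, loose bystander, 105 (x) by 60 (y) by 33 mm high. Origin: centre of its underside. Leave it alone.
Not all that is in view belongs to the job. Leave any purple or red look-alike of the green_pack alone.

How it is judged:
By the outcome, as a careful person would: the job done as asked, in the order asked, and still so for the second after the job is handed in, with the robot touching nothing.
It also fails if it takes over 141 s, if anything falls off the work surface, if the arm or the gripper's body presses on something with over 40 N, if the wrist force passes 120 N, or if a joint passes its speed limit or range.

## Working session

There is one attempt and no reset: what is moved stays moved. The work goes in short steps, each a Python script; the robot and the scene stay as the last script left them, time stands still between calls to the robot, and variables do not carry over. Pictures are saved under pics/ and viewed, and the job is handed in when it is done.

```bash
mkdir -p pics; ls; python3 - <<'E'
from bench import ctrl
import cv2,numpy as np
np.set_printoptions(precision=4,suppress=True)
for n in ("scene","top","wrist"):
    im=ctrl.read_camera(n); cv2.imwrite(f"pics/{n}0.png",im); print(n,ctrl.camera_params(n))
print(ctrl.current_t(),ctrl.current_tool_pos(),ctrl.current_eef_rot(),ctrl.current_grip_width())
E
```

```text
pics
scene {'fx': 493.33688869664917, 'fy': 493.33688869664917, 'cx': 321.4440197593374, 'cy': 200.7022183706132, 'D': array([-0.0793,  0.    ,  0.    ,  0.    ,  0.    ]), 'pose': array([[-0.8018, -0.4778,  0.359 ,  0.9972],
       [ 0.5975, -0.6508,  0.4684,  0.5439],
       [ 0.0098,  0.5901,  0.8073,  1.1752],
       [ 0.    ,  0.    ,  0.    ,  1.    ]])}
top {'fx': 496.20783606959446, 'fy': 496.20783606959446, 'cx': 312.2214417294014, 'cy': 192.9777848227951, 'D': array([-0.0563,  0.    ,  0.    ,  0.    ,  0.    ]), 'pose': array([[ 0.0026,  0.9962, -0.0873,  0.3718],
       [-1.    ,  0.002 , -0.0079, -0.1026],
       [-0.0077,  0.0873,  0.9961,  1.5589],
       [ 0.    ,  0.    ,  0.    ,  1.    ]])}
wrist {'fx': 298.65183049283934, 'fy': 298.65183049283934, 'cx': 319.3647192382861, 'cy': 193.32339656977504, 'D': array([-0.0002,  0.    ,  0.    ,  0.    ,  0.    ]), 'T_tool_cam': array([[ 1.    ,  0.0003,  0.0003, -0.0001],
       [ 0.0002,  0.2914, -0.9566, -0.1716],
       [-0.0003,  0.9566,  0.2914,  0.0821],
       [ 0.    ,  0.    ,  0.    ,  1.    ]])}
0.15 [ 0.2501 -0.5725  0.2135] [[ 0.4003 -0.0003  0.9164]
 [-0.9164  0.0009  0.4003]
 [-0.0009 -1.      0.0001]] 0.998535281631094
```

View pics/scene0.png

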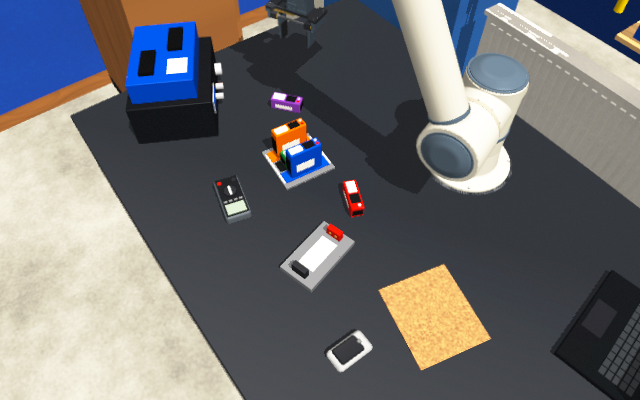

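View pics/top0.png

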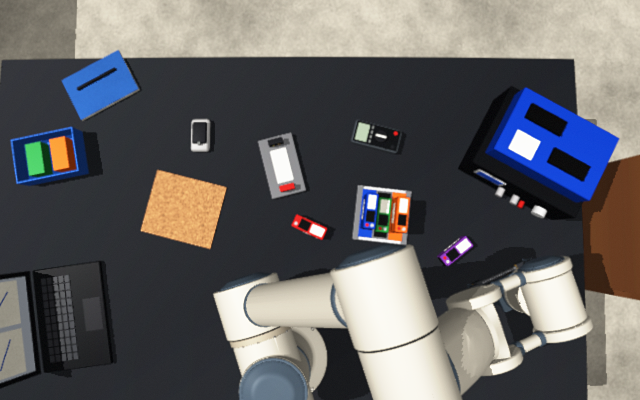

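View pics/wrist0.png

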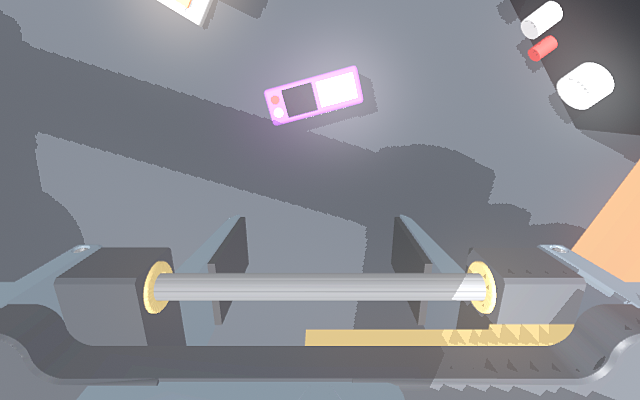

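```bash
cat > h.py <<'E'
from bench import ctrl
import cv2,numpy as np,json,os
np.set_printoptions(precision=4,suppress=True)
def cam(name):
    p=ctrl.camera_params(name)
    K=np.array([[p['fx'],0,p['cx']],[0,p['fy'],p['cy']],[0,0,1]])
    if name=='wrist':
        T=np.eye(4);T[:3,:3]=ctrl.current_eef_rot();T[:3,3]=ctrl.current_tool_pos()
        P=T@p['T_tool_cam']
    else: P=p['pose']
    return K,np.array(p['D'],float),np.array(P)
def shoot(name,fn=None):
    c=cam(name); im=ctrl.read_camera(name)
    if fn: cv2.imwrite(f'pics/{fn}.png',im)
    return im,c
def rays(c,px):
    K,D,P=c
    u=cv2.undistortPoints(np.array(px,float).reshape(-1,1,2),K,D).reshape(-1,2)
    d=np.c_[u[:,0],-u[:,1],-np.ones(len(u))]@P[:3,:3].T
    return P[:3,3],d
def toplane(c,px,z):
    o,d=rays(c,px); return o+d*((z-o[2])/d[:,2])[:,None]
def proj(c,X):
    K,D,P=c
    X=np.array(X,float).reshape(-1,3)
    Y=(X-P[:3,3])@P[:3,:3]; Y=Y*[1,-1,-1]
    return cv2.projectPoints(Y,np.zeros(3),np.zeros(3),K,D)[0].reshape(-1,2)
def blob(mask,minA=30):
    n,l,s,ce=cv2.connectedComponentsWithStats(mask.astype(np.uint8))
    return sorted([(int(s[i,4]),ce[i],s[i,:4],l==i) for i in range(1,n) if s[i,4]>=minA],key=lambda a:-a[0])
def rect(c,mask,z):
    """min area rect in world xy at height z of a mask"""
    cn,_=cv2.findContours(mask.astype(np.uint8),cv2.RETR_EXTERNAL,cv2.CHAIN_APPROX_NONE)
    k=max(cn,key=cv2.contourArea)
    p=toplane(c,k.reshape(-1,2),z)[:,:2]
    (cx,cy),(w,h),a=cv2.minAreaRect((p*1000).astype(np.float32))
    if w<h: w,h,a=h,w,a+90
    a=(a+90)%180-90
    return np.array([cx/1000,cy/1000]),w,h,a   # a = angle of long axis
def toolrot(ang):
    """tool down; jaws (tool x) along world angle ang (deg)"""
    t=np.radians(ang); x=np.array([np.cos(t),np.sin(t),0]); y=np.array([0,0,-1.]); return np.c_[x,y,np.cross(x,y)]
E
python3 - <<'E'
from h import *
im=cv2.imread('pics/top0.png')
c=cam('top')
hsv=cv2.cvtColor(im,cv2.COLOR_BGR2HSV); H,S,V=[hsv[...,i] for i in range(3)]
m=(H>8)&(H<25)&(S>80)&(V>90)
for b in blob(m,100)[:6]: print('or',b[0],b[1],b[2],rect(c,b[3],0.004))
m=(V>90)&(S<60)
for b in blob(m,100)[:14]: print('gr',b[0],b[1],b[2])
cv2.imwrite('pics/topc.png',cv2.resize(im[110:270,230:430],None,fx=4,fy=4,interpolation=cv2.INTER_CUBIC)[:600])
for n,p,z in [('stand',(382,215),.013),('cradle',(283,165),.02),('mm',(377,136),.04),('mouse',(201,135),.03),('red',(310,226),.04),('purple',(456,249),.04)]: print(n,toplane(c,[p],z))
E
```

```text
or 5003 [620.4499 230.276 ] [590 155  50 145] (array([ 0.4076, -1.0538]), 460.74200439453125, 163.76889038085938, -2.8821182250976562)
or 4714 [183.0513 208.8275] [140 170  87  80] (array([0.4579, 0.318 ]), 233.53067016601562, 203.8955841064453, 75.87554168701172)
or 679 [ 61.6156 153.6259] [ 49 136  26  35] (array([0.6352, 0.7193]), 110.4147720336914, 70.88092041015625, 11.94788646697998)
or 513 [397.3411 217.9903] [388 192  22  49] (array([ 0.4349, -0.3627]), 150.2284393310547, 58.650306701660156, -6.69537353515625)
gr 42255 [354.7966  37.1148] [  0   0 640 163]
gr 28233 [370.5097 324.9779] [213 185 310 215]
gr 10121 [584.4274 326.2109] [499 257 141 143]
gr 2971 [ 14.7553 329.8532] [  0 277  35 106]
gr 1834 [281.1963 165.6107] [258 132  48  67]
gr 558 [523.9713 144.5251] [509 130  31  30]
gr 331 [200.2477 137.5045] [190 119  20  33]
gr 264 [530.9659 342.3712] [520 334  23  18]
gr 227 [362.0396 131.6079] [355 122  15  20]
gr 139 [538.6835 211.2014] [531 205  16  13]
gr 125 [463.144 245.416] [456 239  15  14]
gr 123 [384.3902 205.9756] [380 199  10  15]
gr 120 [316.6917 230.1833] [310 224  15  13]
gr 117 [254.6667 382.1709] [248 375  17  20]
stand [[ 0.4388 -0.3079  0.013 ]]
cradle [[0.5945 0.0014 0.02  ]]
mm [[ 0.683  -0.2913  0.04  ]]
mouse [[0.688  0.2595 0.03  ]]
red [[ 0.4036 -0.084   0.04  ]]
purple [[ 0.3341 -0.5299  0.04  ]]
```

View pics/topc.png

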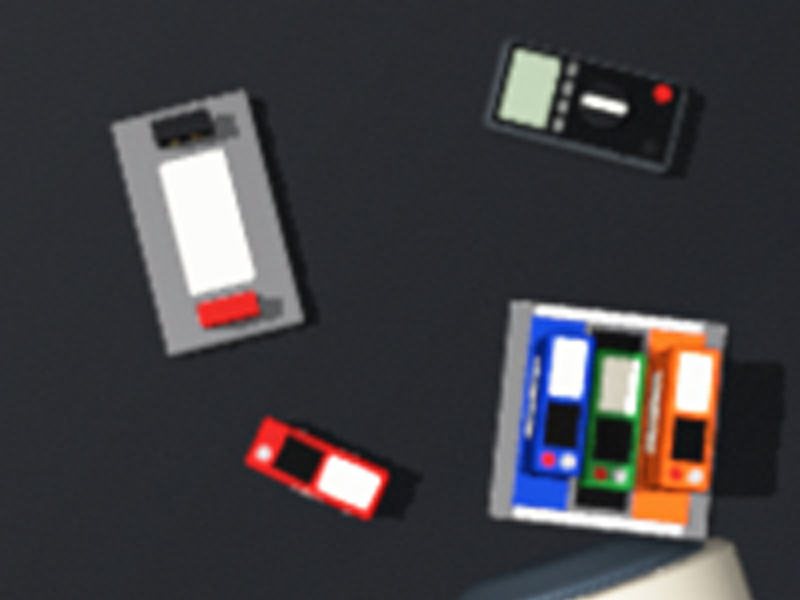

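```bash
python3 - <<'E'
from h import *
R=toolrot(-96)
tgt=np.array([0.439,-0.308]); p=np.r_[tgt-0.082*R[:2,2],0.33]
print(p,ctrl.ik(p,R))
ctrl.goto(p,R)
print(ctrl.current_t(),ctrl.current_tool_pos(),ctrl.current_q())
im,c=shoot('wrist','w1')
np.save('w1.npy',np.array([c[2]]))
cv2.imwrite('pics/w1c.png',cv2.resize(im[0:240,180:460],None,fx=2.5,fy=2.5,interpolation=cv2.INTER_CUBIC))
E
```

```text
[ 0.3574 -0.2994  0.33  ] [-47.2958   9.1568  87.7285  -0.      83.1147  48.7042]
1.35 [ 0.3574 -0.3     0.3297] [-47.3446   9.2053  87.7118  -0.0118  83.0912  48.6379]
```

View pics/w1c.png

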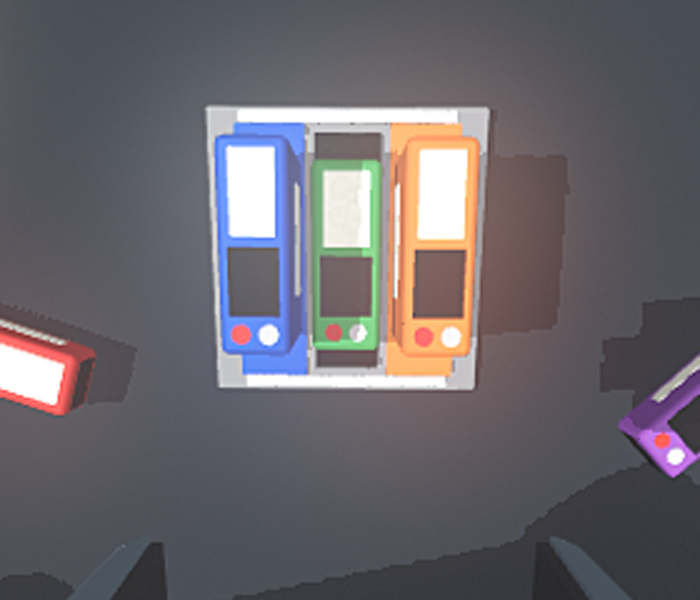

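```bash
python3 - <<'E'
from h import *
im=cv2.imread('pics/w1.png'); c=cam('wrist')
hsv=cv2.cvtColor(im,cv2.COLOR_BGR2HSV); H,S,V=[hsv[...,i].astype(int) for i in range(3)]
def f(px,z): return toplane(c,np.array(px)/2.5+[180,0]-0.3,z)[:,:2]
# stand
q=f([(206,107),(490,108),(477,388),(217,388)],.010); print('stand',q,q.mean(0)); 
print([np.linalg.norm(q[i]-q[(i+1)%4]) for i in range(4)], np.degrees(np.arctan2(*(q[1]-q[2])[::-1])),np.degrees(np.arctan2(*(q[0]-q[3])[::-1])))
b=f([(215,136),(223,353)],.113);o=f([(480,137),(471,354)],.113)
for n,e,s in (('b',b,-1),('o',o,1)):
    d=e[0]-e[1];L=np.linalg.norm(d);d/=L;nrm=np.array([-d[1],d[0]]) # +y side
    print(n,e,L,np.degrees(np.arctan2(d[1],d[0])),'centre',e.mean(0)+s*18e-3*nrm)
g=f([(313,160),(382,160),(380,349),(313,349)],.055);print('g',g.mean(0),[np.linalg.norm(g[i]-g[(i+1)%4]) for i in range(4)],g)
E
```

```text
stand [[ 0.5325 -0.2329]
 [ 0.5142 -0.4012]
 [ 0.3471 -0.3842]
 [ 0.3652 -0.2131]] [ 0.4398 -0.3079]
[np.float64(0.16926939472265548), np.float64(0.16791282797617177), np.float64(0.17205931212717898), np.float64(0.16849595336600723)] -5.808510013135065 -6.758288501231111
b [[ 0.5001 -0.2512]
 [ 0.3983 -0.2392]] 0.10248495391444465 -6.724801346173553 centre [ 0.4471 -0.263 ]
o [[ 0.4864 -0.3765]
 [ 0.3844 -0.3664]] 0.1025380080665658 -5.69237856575916 centre [ 0.4372 -0.3535]
g [ 0.4382 -0.3075] [np.float64(0.0380644100805307), np.float64(0.10330900289310677), np.float64(0.03966697796502178), np.float64(0.10332393748415196)] [[ 0.4915 -0.2944]
 [ 0.4875 -0.3322]
 [ 0.3848 -0.3215]
 [ 0.389  -0.2821]]
```

```bash
cat >> h.py <<'E'
def st(msg=''):
    print(msg,'t %.2f'%ctrl.current_t(),'tcp',np.array(ctrl.current_tool_pos()),'F',np.array(ctrl.current_contact_force()),'w %.3f'%(ctrl.current_grip_width()),flush=True)
def pick(xy,ang,z,hi,opening):
    R=toolrot(ang)
    ctrl.goto(np.r_[xy,hi],R); ctrl.command_gripper(opening)
    ctrl.move_l(np.r_[xy,z+.03],vel=.2)
    hit=ctrl.move_l(np.r_[xy,z],vel=.05,contact_N=6); st('down hit=%s'%hit)
    if hit: return False
    ctrl.command_gripper(0.0); st('gripped')
    ctrl.move_l(np.r_[xy,z+.03],vel=.06); st('lift')
    ctrl.move_l(np.r_[xy,hi],vel=.2); st('up')
    return True
def place(xy,ang,z,hi,opening,retract=True):
    """z: expected TCP height at contact"""
    R=toolrot(ang)
    ctrl.goto(np.r_[xy,hi],R)
    ctrl.move_l(np.r_[xy,z+.025],vel=.2); ctrl.sleep(.2)
    ctrl.move_l(np.r_[xy,z+.006],vel=.04); ctrl.sleep(.2); st('pre')
    hit=ctrl.move_l(np.r_[xy,z-.004],vel=.01,contact_N=4); st('touch hit=%s'%hit)
    if not hit: return False
    ctrl.sleep(.2)
    ctrl.command_gripper(opening); st('open')
    p=np.array(ctrl.current_tool_pos())
    ctrl.move_l(p+[0,0,.07],vel=.1)
    ctrl.move_l(np.r_[p[:2],hi],vel=.25)
    return True
E
python3 - <<'E'
from h import *
print(pick(np.array([.4471,-.263]),-96.2,.066,.27,.75))
im,c=shoot('wrist','w2'); shoot('scene','s2')
E
```

```text
down hit=False t 4.24 tcp [ 0.4472 -0.263   0.066 ] F [-0.2839  0.8596  0.3842] w 0.751
gripped t 4.84 tcp [ 0.4471 -0.263   0.0661] F [-0.0366  1.9625  2.3205] w 0.395
lift t 5.49 tcp [ 0.4471 -0.263   0.0961] F [-0.608   0.0785 -5.6984] w 0.394
up t 6.51 tcp [ 0.4465 -0.2626  0.2688] F [-0.3968  0.1716 -5.2301] w 0.394
True
```

View pics/w2.png

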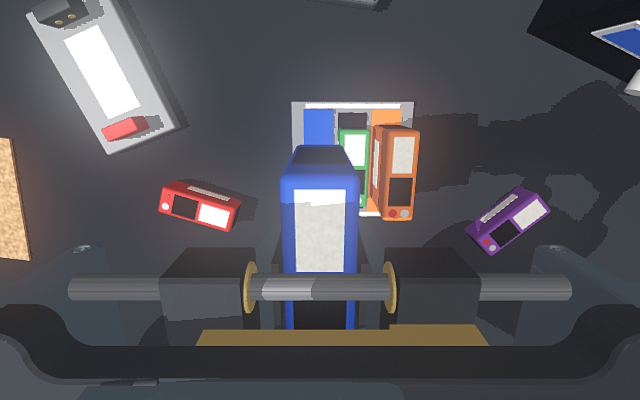

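View pics/s2.png

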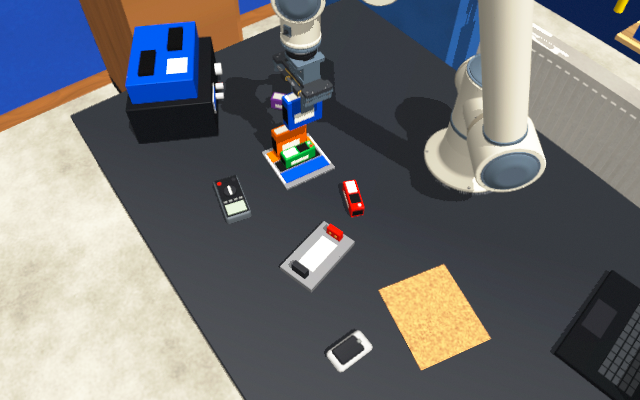

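The blue pack is held upright above the stand and the green and orange packs haven't moved. Next I park it on the mat.

```bash
python3 - <<'E'
from h import *
m=np.array([.458,.318]); d=np.array([np.cos(np.radians(75.9)),np.sin(np.radians(75.9))])
print(place(m+.052*d,-104.1,.057,.27,.62))
st()
im,c=shoot('wrist','w3')
E
```

```text
pre t 10.98 tcp [0.4708 0.3685 0.0632] F [-0.5202  0.5702 -5.6732] w 0.391
touch hit=True t 11.62 tcp [0.4707 0.3684 0.0571] F [0.526  0.2623 7.0086] w 0.389
open t 12.34 tcp [0.47   0.368  0.0563] F [ 0.0498  0.8589 -0.0002] w 0.618
True
 t 13.92 tcp [0.4696 0.3677 0.269 ] F [ 0.0155  0.4402 -0.3565] w 0.624
```

View pics/w3.png

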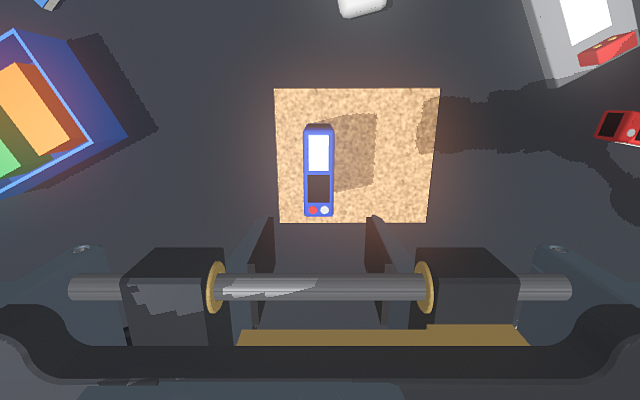

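Blue pack stands upright on the left half of the mat (px ~318,170). Now the orange one.

```bash
python3 - <<'E'
from h import *
m=np.array([.458,.318]); d=np.array([np.cos(np.radians(75.9)),np.sin(np.radians(75.9))])
if pick(np.array([.4372,-.3535]),-96.0,.066,.27,.75):
    print(place(m-.052*d,-104.1,.057,.27,.62))
    st()
    im,c=shoot('wrist','w4')
    # then look at stand
    R=toolrot(-96.2); ctrl.goto(np.r_[np.array([.439,-.308])-.082*R[:2,2],.30],R); ctrl.sleep(.2)
    im,c=shoot('wrist','w5'); np.savez('w5.npz',K=c[0],D=c[1],P=c[2])
    cv2.imwrite('pics/w5c.png',cv2.resize(im[0:240,180:460],None,fx=2.5,fy=2.5,interpolation=cv2.INTER_CUBIC))
    st()
E
```

```text
down hit=False t 18.70 tcp [ 0.4373 -0.3535  0.066 ] F [ 0.0882 -0.5701 -0.2378] w 0.752
gripped t 19.30 tcp [ 0.4372 -0.3535  0.0661] F [0.2013 0.608  1.6591] w 0.393
lift t 19.95 tcp [ 0.4372 -0.3535  0.0961] F [ 0.1029  0.0813 -3.541 ] w 0.393
up t 20.97 tcp [ 0.4367 -0.353   0.2688] F [ 0.2659  0.0739 -3.9681] w 0.393
pre t 25.30 tcp [0.4455 0.2676 0.0632] F [ 0.0622  1.1377 -3.2619] w 0.398
touch hit=True t 25.94 tcp [0.4453 0.2676 0.057 ] F [-0.9052 -0.1244  5.2322] w 0.398
open t 26.66 tcp [0.4448 0.2673 0.0566] F [-0.2205 -0.0501  0.3338] w 0.618
True
 t 28.23 tcp [0.4443 0.2671 0.2689] F [ 0.2479 -0.3673 -0.8658] w 0.616
 t 30.60 tcp [ 0.3577 -0.2988  0.3   ] F [-0.8593 -0.838  -0.4711] w 0.617
```

View pics/w4.png

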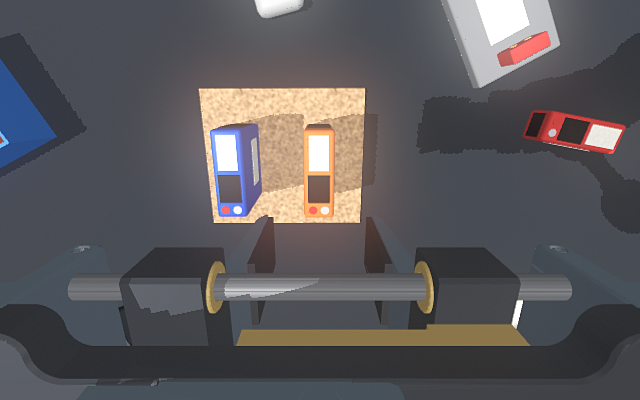

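View pics/w5c.png

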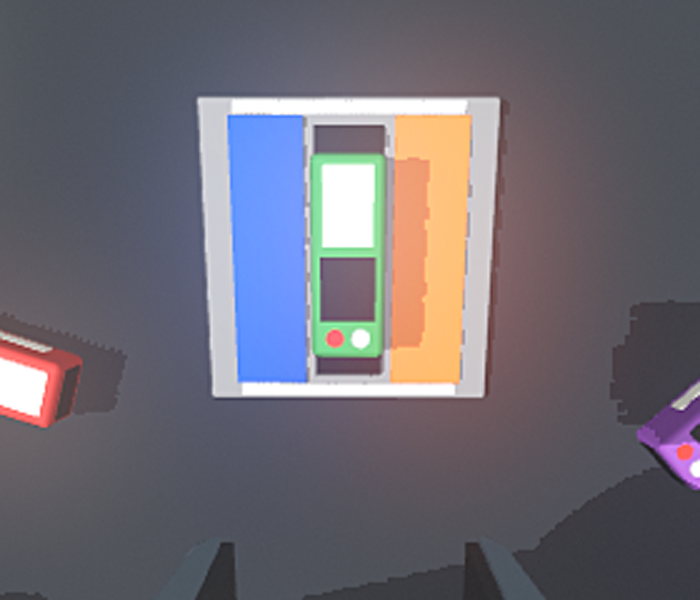

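Orange stands upright beside blue on the mat (px ~319,170 in w4). Both pads and the green pack are fully visible. I'll measure the stand and cradle from two opposite wrist yaws, so any camera-mount bias averages out.

```bash
python3 - <<'E'
from h import *
def view(xy,ang,z,fn):
    R=toolrot(ang); ctrl.goto(np.r_[np.array(xy)-.082*R[:2,2],z],R); ctrl.sleep(.3)
    im,c=shoot('wrist',fn); np.savez(fn+'.npz',K=c[0],D=c[1],P=c[2])
    cv2.imwrite(f'pics/{fn}c.png',cv2.resize(im[0:240,180:460],None,fx=2.5,fy=2.5,interpolation=cv2.INTER_CUBIC))
print(ctrl.current_q())
view((.439,-.308),83.8,.30,'w6'); print(ctrl.current_q())
view((.5945,.0014),75,.30,'w7'); print(ctrl.current_q())
view((.5945,.0014),-105,.30,'w8'); print(ctrl.current_q()); st()
E
```

```text
[-47.2223  10.4659  90.8172   0.0017  78.7204  48.9373]
[ -36.9474   23.1363   72.1377   -0.0016   84.7269 -120.7378]
[ -6.8083  29.0053  62.1768  -0.0018  88.8141 -81.7668]
[ -4.1188  14.8749  84.7873   0.0005  80.3381 100.8739]
 t 38.33 tcp [0.5153 0.0226 0.3   ] F [0.149  0.709  0.7389] w 0.620
```

View pics/w6c.png

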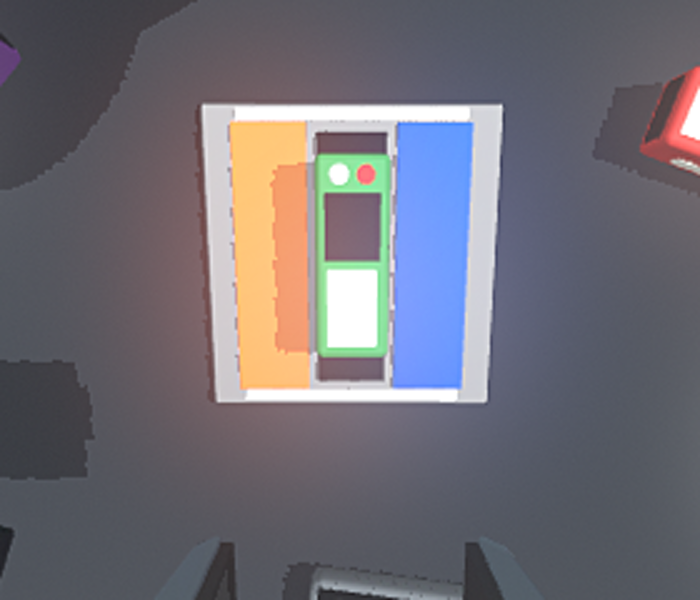

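View pics/w7c.png

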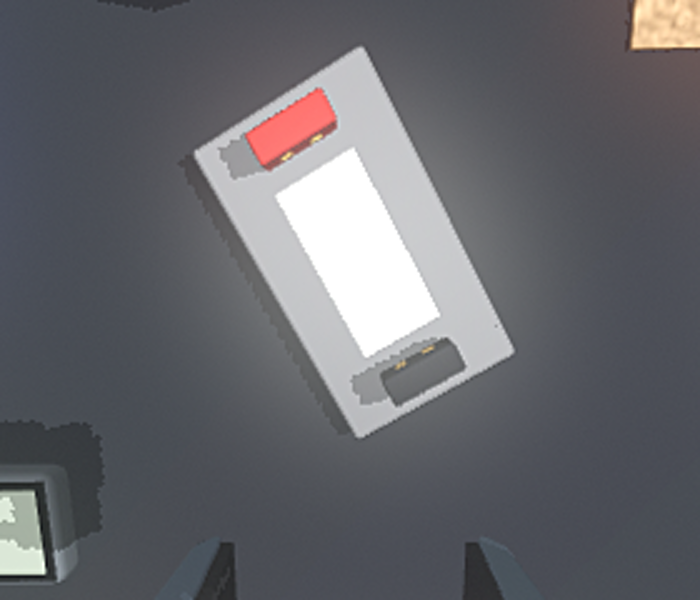

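View pics/w8c.png

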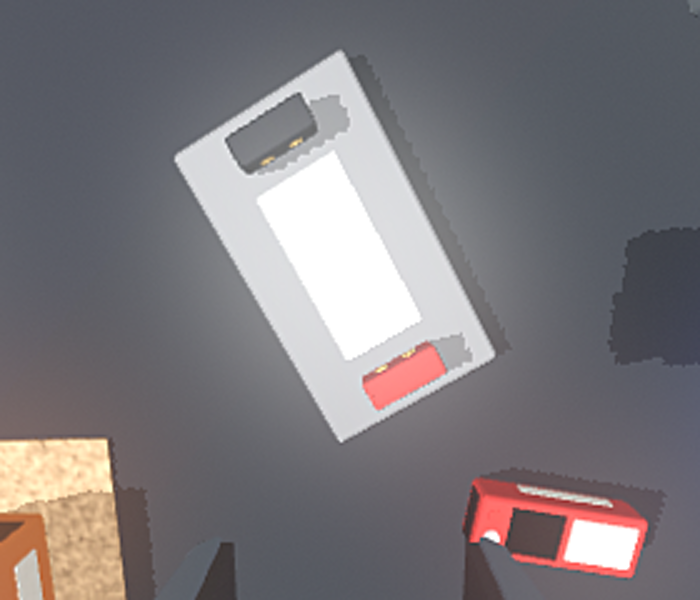

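```bash
cat > meas.py <<'E'
from h import *
def load(fn):
    d=np.load(fn+'.npz'); return cv2.imread(f'pics/{fn}.png'),(d['K'],d['D'],d['P'])
def hsvs(im):
    h=cv2.cvtColor(im,cv2.COLOR_BGR2HSV).astype(int); return h[...,0],h[...,1],h[...,2]
def linefit(p): 
    vx,vy,x,y=cv2.fitLine(p.astype(np.float32),cv2.DIST_HUBER,0,1e-5,1e-5).ravel(); return np.array([x,y]),np.array([vx,vy])
def quad(c,mask,z):
    """subpixel-ish: pixel-area based moments: centroid + second-moment axis of the filled contour polygon on the plane; plus corner quad"""
    cn,_=cv2.findContours(mask.astype(np.uint8),cv2.RETR_EXTERNAL,cv2.CHAIN_APPROX_NONE)
    k=max(cn,key=cv2.contourArea).reshape(-1,2)
    p=toplane(c,k,z)[:,:2]
    (cx,cy),(w,h),a=cv2.minAreaRect((p*1e4).astype(np.float32))
    if w<h: w,h,a=h,w,a+90
    a=(a+90)%180-90
    # refine by fitting lines to the four sides in local frame
    t=np.radians(a);U=np.array([[np.cos(t),np.sin(t)],[-np.sin(t),np.cos(t)]])
    q=(p-np.array([cx,cy])/1e4)@U.T; w/=1e4;h/=1e4
    S=[]
    for ax,L,M in ((0,w,h),(1,h,w)):
        for s in (-1,1):
            sel=(np.abs(q[:,ax]-s*L/2)<.004)&(np.abs(q[:,1-ax])<M/2-.008)
            S.append(linefit(q[sel]))
    off=np.array([S[0][0][0]+S[1][0][0],S[2][0][1]+S[3][0][1]])/2
    # evaluate at mid
    def at(l,ax):
        x,v=l; return x[ax]-v[ax]/v[1-ax]*x[1-ax]
    e=[at(S[0],0),at(S[1],0),at(S[2],1),at(S[3],1)]
    off=np.array([(e[0]+e[1])/2,(e[2]+e[3])/2])
    da=[np.degrees(np.arctan(v[1]/v[0])) for _,v in S[2:]]
    return np.array([cx,cy])/1e4+off@U, (e[1]-e[0])*1e3,(e[3]-e[2])*1e3,a+np.mean(da),np.array(da)
E
python3 - <<'E'
from meas import *
for fn in ('w5','w6'):
    im,c=load(fn);H,S,V=hsvs(im)
    roi=np.zeros(H.shape,bool);roi[30:175,240:400]=1
    for n,m,z in (('blue',(H>105)&(H<125)&(S>110)&(V>120),.013),('orange',(H>5)&(H<22)&(S>90)&(V>120),.013),('green',(H>45)&(H<85)&(S>70),.055)):
        b=blob(m&roi,200); print(fn,n,*quad(c,b[0][3],z))
for fn in ('w7','w8'):
    im,c=load(fn);H,S,V=hsvs(im)
    roi=np.zeros(H.shape,bool);roi[10:180,240:390]=1
    b=blob(roi&(S<20)&(V>247),300); print(fn,'white',*quad(c,b[0][3],.02))
    b=blob(roi&(V>130),300); print(fn,'base',*quad(c,b[0][3],.02))
E
```

```text
w5 blue [ 0.4455 -0.2606] 148.38455 40.113632 -6.288498 [-0.0998 -0.0365]
w5 orange [ 0.4354 -0.3542] 148.37518 40.978878 -6.440289 [-0.0288 -0.2254]
w5 green [ 0.4381 -0.3063] 102.1924 36.690147 -5.803609 [0.6151 0.7031]
w6 blue [ 0.445  -0.2604] 147.68607 40.04478 -6.241757 [ 0.3412 -0.0192]
w6 orange [ 0.4348 -0.354 ] 147.6773 41.024715 -6.702321 [ 0.1293 -0.8705]
w6 green [ 0.439  -0.3066] 102.210434 37.23722 -6.127591 [1.0684 0.1273]
w7 white [0.594  0.0065] 103.1043 49.655384 14.467512 [0.0023 0.0424]
w7 base [0.5941 0.0068] 187.53497 107.970924 14.534479 [0.039  0.0591]
w8 white [0.5941 0.0064] 104.315 49.664757 14.492674 [-0.019   0.0214]
w8 base [0.5927 0.0131] 188.31384 122.14326 14.234032 [ 0.2734 -0.5838]
```

Repeat measurements agree to about 1 mm. The pads are at (0.4452,-0.2605) and (0.4351,-0.3541), at -6.2°. The cradle is at (0.594,0.0065), at 14.5°. Now the green pack.

```bash
python3 - <<'E'
from h import *
if pick(np.array([.4386,-.3065]),-96.1,.027,.25,.75):
    print(place(np.array([.594,.0065]),-75.5,.034,.25,.7))
    R=toolrot(-75.5); ctrl.goto(np.r_[np.array([.594,.0065])-.082*R[:2,2],.3],R); ctrl.sleep(.2)
    im,c=shoot('wrist','w9'); np.savez('w9.npz',K=c[0],D=c[1],P=c[2]); st()
    cv2.imwrite('pics/w9c.png',cv2.resize(im[0:240,180:460],None,fx=2.5,fy=2.5,interpolation=cv2.INTER_CUBIC))
    shoot('scene','s9')
E
```

```text
down hit=False t 41.89 tcp [ 0.4386 -0.3065  0.027 ] F [ 0.4661  0.3041 -0.64  ] w 0.746
gripped t 42.44 tcp [ 0.4387 -0.3066  0.0271] F [-1.6206  0.5976  3.3276] w 0.437
lift t 43.09 tcp [ 0.4386 -0.3065  0.0571] F [ 0.1936 -0.6093 -3.8933] w 0.440
up t 44.21 tcp [ 0.4381 -0.3061  0.2489] F [-0.4011  0.404  -3.9831] w 0.434
pre t 47.66 tcp [0.5942 0.0065 0.0402] F [-0.8481 -0.797  -2.9776] w 0.437
touch hit=True t 48.30 tcp [0.594  0.0065 0.0341] F [-1.2974  0.6629  6.4845] w 0.436
open t 49.06 tcp [0.5933 0.0066 0.0335] F [ 0.3864  0.2273 -0.0774] w 0.698
True
 t 51.36 tcp [ 0.5149 -0.0139  0.2989] F [-0.4175 -0.1561  0.232 ] w 0.696
```

View pics/w9c.png

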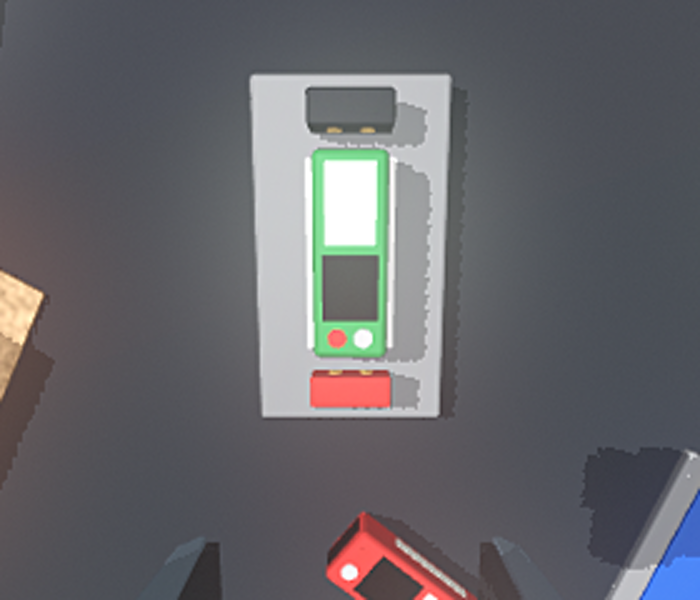

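View pics/s9.png

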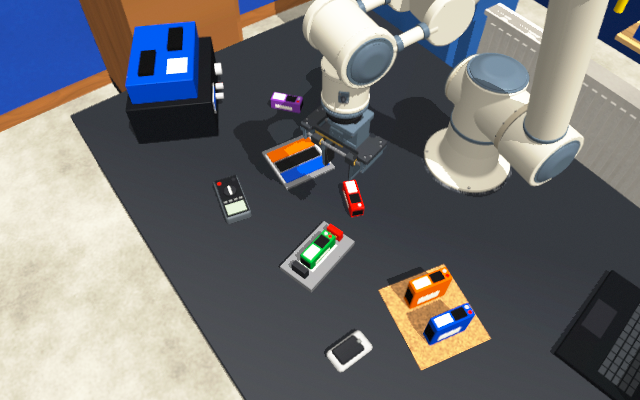

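Green sits level on the white patch between the end blocks (crop ~350,252), with similar gaps at both ends. Now I measure the parked packs from opposite yaws.

```bash
cat > v.py <<'E'
from meas import *
def view(xy,ang,z,fn):
    R=toolrot(ang); ctrl.goto(np.r_[np.array(xy)-.082*R[:2,2],z],R); ctrl.sleep(.3)
    im,c=shoot('wrist',fn); np.savez(fn+'.npz',K=c[0],D=c[1],P=c[2])
    return im,c
def mb(im,n):
    H,S,V=hsvs(im)
    return (H>105)&(H<125)&(S>110)&(V>90) if n=='b' else (H>3)&(H<22)&(S>110)&(V>110)
E
python3 - <<'E'
from v import *
pos={'b':(.4707,.3684),'o':(.4453,.2676)}
k=0
for n,a in (('o',-104.1),('b',-104.1),('b',75.9),('o',75.9)):
    im,c=view(pos[n],a,.30,f'p_{n}{int(a)}')
    roi=np.zeros(im.shape[:2],bool);roi[20:200,230:410]=1
    cv2.imwrite(f'pics/p_{n}{int(a)}c.png',cv2.resize(im[0:240,180:460],None,fx=2.5,fy=2.5,interpolation=cv2.INTER_CUBIC))
    m=mb(im,n); 
    b=[x for x in blob(m&roi,150)]; b=min(b,key=lambda x:abs(x[1][0]-320)) if n=='o' else b[0]
    print(n,a,b[0],b[1],*quad(c,b[3],.104))
st()
a=[cv2.imread(f'pics/p_{x}c.png')[:,150:550] for x in ('b-104','o-104','b75','o75')]
cv2.imwrite('pics/p4.png',cv2.resize(np.vstack([np.hstack(a[:2]),np.hstack(a[2:])]),None,fx=.5,fy=.5))
E
```

```text
o -104.1 1310 [319.1557 103.4687] [0.445  0.2672] 103.54674 34.839577 -13.663059 [ 0.     -0.6324]
b -104.1 1044 [318.0096 100.1466] [0.4716 0.3685] 101.19989 32.252625 -13.664374 [0.4221 0.0168]
b 75.9 1057 [319.4834  97.1041] [0.4708 0.3681] 101.490005 32.837765 -14.022813 [0.6445 0.1206]
o 75.9 1378 [319.2932  97.7823] [0.4453 0.2673] 103.602516 34.739708 -14.396006 [-0.6171 -0.4538]
 t 58.01 tcp [0.5249 0.2482 0.2998] F [ 0.2278 -0.1148  0.2208] w 0.700
```

View pics/p4.png

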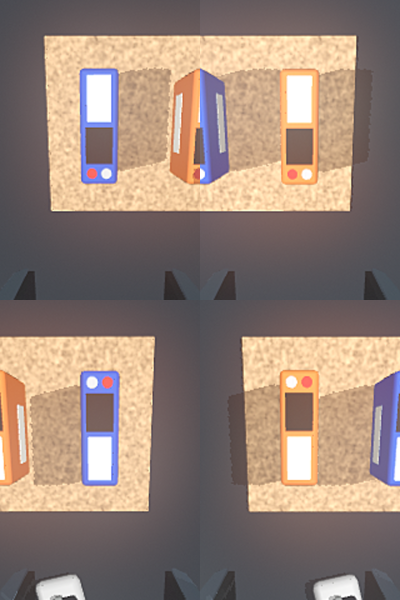

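Both parked packs are within 1 mm of where I released them. Returning them now.

```bash
python3 - <<'E'
from h import *
if pick(np.array([.4712,.3683]),-104.1,.057,.27,.7):
    print(place(np.array([.4452,-.2605]),-96.2,.066,.27,.62)); st()
    shoot('wrist','w10')
E
```

```text
down hit=False t 62.99 tcp [0.4713 0.3683 0.057 ] F [ 0.6775 -0.8106  0.3461] w 0.702
gripped t 63.53 tcp [0.4712 0.3683 0.0571] F [ 0.1352 -0.629   2.4922] w 0.393
lift t 64.18 tcp [0.4712 0.3683 0.0871] F [-0.7417  0.3451 -4.9673] w 0.397
up t 65.25 tcp [0.4706 0.3679 0.2687] F [ 0.0209 -0.5711 -5.8313] w 0.395
pre t 69.57 tcp [ 0.4453 -0.2606  0.0722] F [-0.0784  1.0824 -5.0072] w 0.396
touch hit=True t 70.21 tcp [ 0.4452 -0.2605  0.0661] F [-0.5059 -0.0578  6.3175] w 0.393
open t 70.92 tcp [ 0.4446 -0.2601  0.0656] F [-0.3093 -0.4947 -0.0348] w 0.624
True
 t 72.47 tcp [ 0.4443 -0.2598  0.2692] F [ 0.1679  0.1113 -1.0541] w 0.621
```

View pics/w10.png

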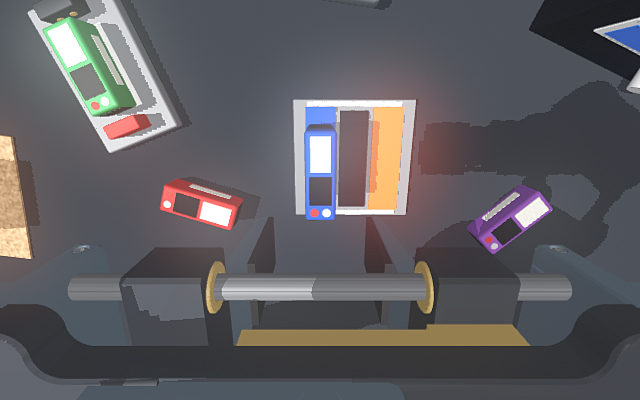

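Blue is upright on the blue pad (px ~320,170). Orange next, then measure both against their pads.

```bash
python3 - <<'E'
from v import *
if pick(np.array([.4452,.2672]),-104.1,.057,.27,.7):
    print(place(np.array([.4351,-.3541]),-96.2,.066,.27,.62)); st()
    pos={'b':(.4452,-.2605),'o':(.4351,-.3541)}
    for n,a in (('o',-96.2),('b',-96.2),('b',83.8),('o',83.8)):
        im,c=view(pos[n],a,.30,f'f_{n}{int(a)}')
        cv2.imwrite(f'pics/f_{n}{int(a)}c.png',cv2.resize(im[0:240,180:460],None,fx=2.5,fy=2.5,interpolation=cv2.INTER_CUBIC))
    shoot('scene','s11'); shoot('top','t11'); st()
    a=[cv2.imread(f'pics/f_{x}c.png')[:,100:500] for x in ('b-96','o-96','b83','o83')]
    cv2.imwrite('pics/f4.png',cv2.resize(np.vstack([np.hstack(a[:2]),np.hstack(a[2:])]),None,fx=.5,fy=.5))
E
```

```text
down hit=False t 76.58 tcp [0.4453 0.2672 0.057 ] F [-0.1849  0.1742  0.0454] w 0.695
gripped t 77.12 tcp [0.4453 0.2673 0.0571] F [-0.4654  0.2259  1.9154] w 0.393
lift t 77.78 tcp [0.4452 0.2672 0.0871] F [ 0.6735  0.5802 -3.9699] w 0.391
up t 78.84 tcp [0.4446 0.2669 0.2688] F [-0.0378  0.278  -4.2473] w 0.394
pre t 83.13 tcp [ 0.4352 -0.3542  0.0722] F [-0.9906  0.4772 -3.9754] w 0.394
touch hit=True t 83.78 tcp [ 0.4351 -0.354   0.0661] F [-0.3753  0.953   6.3422] w 0.390
open t 84.49 tcp [ 0.4346 -0.3536  0.0655] F [0.1011 0.2978 0.0915] w 0.623
True
 t 86.03 tcp [ 0.4343 -0.3533  0.2691] F [-0.5472 -0.0686 -0.5199] w 0.617
 t 91.53 tcp [ 0.5168 -0.3625  0.3001] F [ 0.5235 -0.5168 -0.416 ] w 0.620
```

View pics/f4.png

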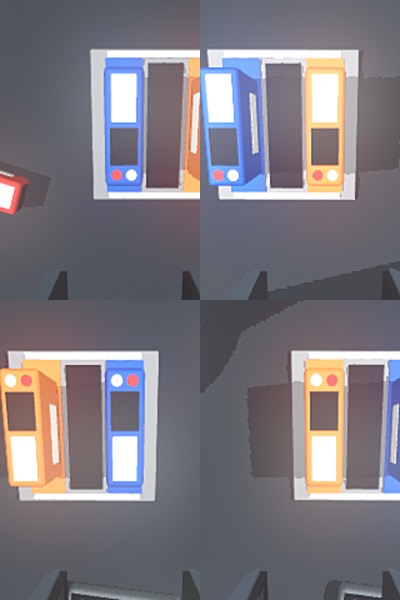

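View pics/s11.png

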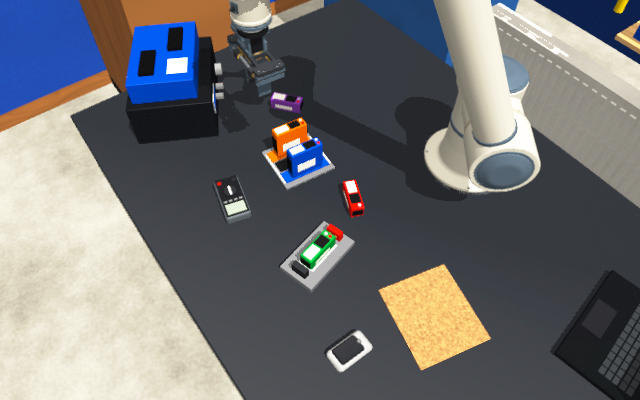

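View pics/t11.png

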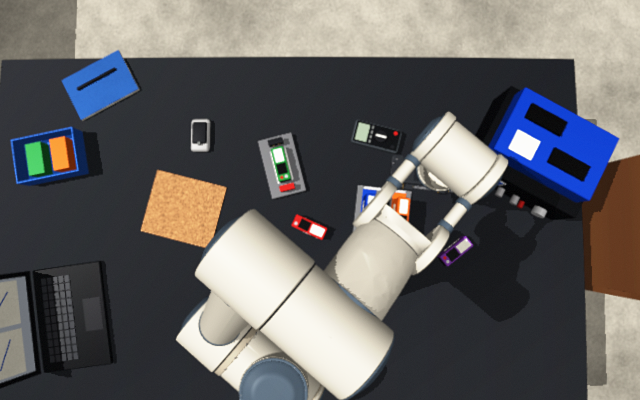

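```bash
python3 - <<'E'
import cv2,numpy as np
a=[cv2.imread(f'pics/f_{x}.png')[30:180,270:370] for x in ('b-96','o-96','b83','o83')]
cv2.imwrite('pics/f4b.png',cv2.resize(np.hstack(a),None,fx=2,fy=2,interpolation=cv2.INTER_NEAREST))
cv2.imwrite('pics/f2c.png',np.hstack([cv2.resize(x,None,fx=4,fy=4,interpolation=cv2.INTER_CUBIC) for x in a[:2]]))
E
```

```text
(no output)
```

View pics/f2c.png

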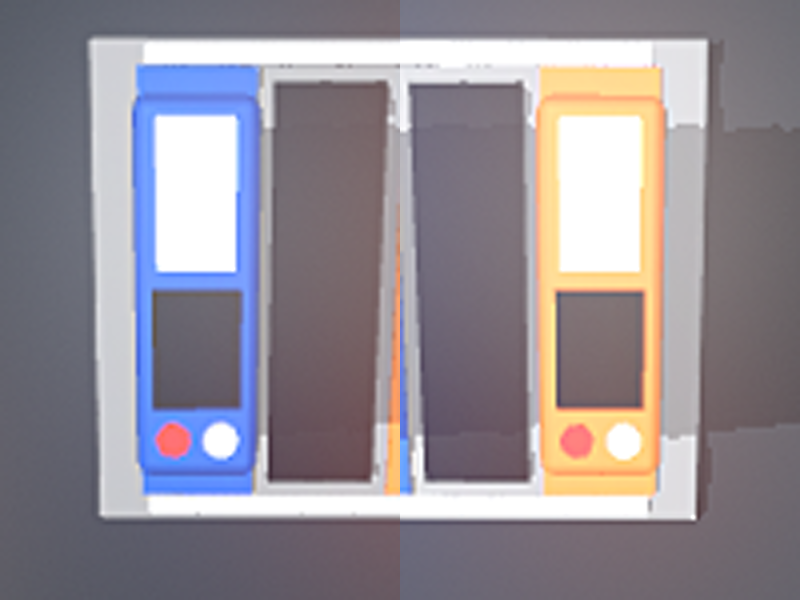

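```bash
python3 - <<'E'
from v import *
# automated: mask rows of colour through the pack (columns extents) at mid rows -> lateral; pack-end rows by the dark rim gradient
for n in 'bo':
  for a in (-96,83):
    im,c=load(f'f_{n}{a}')
    m=mb(im,n); roi=np.zeros(m.shape,bool); roi[30:175,295:345]=1
    b=blob(m&roi,300)[0][3]
    ys,xs=np.where(b); r0,r1=ys.min(),ys.max()
    # pack width edges rows in the middle
    L=[];Rr=[]
    for r in range(r0+14,r1-9):
        x=np.where(b[r])[0]; L.append((x.min()-.5,r)); Rr.append((x.max()+.5,r))
    l=toplane(c,L,.113)[:,:2]; rr=toplane(c,Rr,.113)[:,:2]
    l0,lv=linefit(l*1e3); q0,qv=linefit(rr*1e3)
    ang=[np.degrees(np.arctan2(v[1],v[0])) for v in (lv*np.sign(lv[0]),qv*np.sign(qv[0]))]
    # ends: intensity profile along middle columns
    g=cv2.cvtColor(im,cv2.COLOR_BGR2GRAY).astype(float)
    xc=int(np.mean([p[0] for p in L])+np.mean([p[0] for p in Rr]))//2
    prof=g[r0-3:r1+4,xc-8:xc+9].mean(1)
    mid=(l0+q0)/2e3
    print(n,a,'rows',r0,r1,'width %.1f'%(1e3*abs((l0-q0)/1e3@np.array([np.sin(np.radians(6.2)),np.cos(np.radians(6.2))]))),'mid',mid,'ang',np.array(ang),'xc',xc)
    print('  top',prof[:16].astype(int),'bot',prof[-14:].astype(int))
E
```

```text
b -96 rows 46 153 width 34.6 mid [ 0.439  -0.2597] ang [-7.1625 -5.4848] xc 318
  top [255 255 255 151 148 152 154 154 155 154 139 130 143 152 153 175] bot [179 157 140 133 119 108 144 141 138 131 171 254 255 255]
b 83 rows 48 154 width 34.9 mid [ 0.4505 -0.2611] ang [-6.6794 -5.8861] xc 319
  top [255 255 249 146 145 149 150 151 151 132 119 137 147 152 169 187] bot [255 139 153 145 134 134 156 153 151 144 175 252 255 255]
o -96 rows 47 153 width 35.1 mid [ 0.4323 -0.3539] ang [-6.5075 -6.307 ] xc 319
  top [255 255 241 217 220 221 221 222 222 212 193 209 219 223 224 254] bot [211 219 216 211 197 183 219 215 214 212 215 254 255 255]
o 83 rows 48 154 width 35.5 mid [ 0.4287 -0.3533] ang [-7.0447 -5.3097] xc 318
  top [255 255 225 210 213 213 213 214 213 197 193 204 212 215 219 217] bot [251 207 212 199 190 200 213 212 211 207 227 255 255 255]
```

```bash
python3 - <<'E'
from v import *
u=np.array([np.cos(np.radians(-6.2)),np.sin(np.radians(-6.2))])
# rows: pad top, pack top, pack bottom, pad bottom
R={('b',-96):(318,45.5,52.5,148.5,153.5),('b',83):(319,47.5,53.5,149.5,154.7),('o',-96):(319,46.5,52.7,148.5,153.5),('o',83):(318,47.5,53.5,149.3,154.6)}
pad={'b':(.4452,-.2605),'o':(.4351,-.3541)}
for (n,a),(x,*r) in R.items():
    im,c=load(f'f_{n}{a}')
    s=[(toplane(c,[(x,y)],z)[0,:2]-pad[n])@u*1e3 for y,z in zip(r,(.013,.113,.113,.013))]
    print(n,a,'pad mid %.1f len %.1f  pack mid %.1f len %.1f'%((s[0]+s[3])/2,abs(s[0]-s[3]),(s[1]+s[2])/2,abs(s[1]-s[2])))
# green, from w9 again
im,c=load('w9');H,S,V=hsvs(im)
roi=np.zeros(H.shape,bool);roi[30:175,240:400]=1
print('green',*quad(c,blob((H>45)&(H<85)&(S>70)&roi,200)[0][3],.062))
# bystanders: compare before and after
for A,B,n in (('scene0','s11','scene'),('top0','t11','top')):
    d=cv2.absdiff(cv2.imread(f'pics/{A}.png'),cv2.imread(f'pics/{B}.png')).max(2)
    for nm,X in (('mm',(.683,-.2913,.04)),('mouse',(.688,.2595,.03)),('red',(.4036,-.084,.04)),('purple',(.3341,-.5299,.04))):
        p=proj(cam(n),X)[0].astype(int); w=d[p[1]-18:p[1]+18,p[0]-18:p[0]+18]; print(n,nm,p,w.max(),(w>40).sum())
E
```

```text
b -96 pad mid 0.3 len 151.3  pack mid -0.2 len 105.3
b 83 pad mid 0.4 len 150.7  pack mid -0.2 len 105.5
o -96 pad mid -0.2 len 149.8  pack mid -0.1 len 104.9
o 83 pad mid 0.6 len 150.6  pack mid -0.1 len 105.4
green [0.5936 0.0067] 102.47756 36.837967 14.513931 [0.3878 1.2404]
scene mm [231 192] 8 0
scene mouse [349 344] 6 0
scene red [352 192] 9 0
scene purple [285  98] 83 242
top mm [377 136] 5 0
top mouse [201 134] 5 0
top red [309 226] 71 6
top purple [456 249] 210 528
```

Everything is within about 1 mm of target, and the gripper hangs clear at z=0.30. Handing in.

```bash
python3 - <<'E'
from h import *
st(); print(ctrl.sign_off())
E
```

```text
t 91.53 tcp [ 0.5168 -0.3625  0.3001] F [ 0.5235 -0.5168 -0.416 ] w 0.620
the job is handed in; nothing more can be done
None
```

The job is done and handed in at 91.5 s of the 141 s allowed. I moved blue and then orange upright onto the cork mat. The green pack then went into the test cradle, blue back onto the blue pad and orange onto the orange pad. Each pack was lowered at about 10 mm/s and stopped on contact, which changed the wrist force by about 8–13 N. No pack tipped or dropped.

**Last checks:**
- **Blue and orange:** wrist views from two opposite directions put both packs within about 0.7 mm of their pad centres, with angles within about 0.2° of the pads.
- **Green:** it measures within about 0.5 mm of the cradle centre, turned the same way as the cradle, with clear gaps to both end blocks.
- **Bystanders:** the multimeter and mouse look the same in the before and after images.
- **Look-alikes:** the red one also looks unmoved. The pixel check on the purple one was inconclusive, because the arm and its shadow cover it in the last images. No move went to it, and it looks in place in the scene view.

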